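# Knock a stuck casting out of its mould and lay it on the carrying paddle

## Robot

A 7-joint arm with a two-finger parallel gripper is mounted at the origin on a cart in front of the work surface, level with it; the furniture and walls round the work are solid. World frame = base frame: x ahead of the robot, y to its left, z up, the work surface at z = 0. Lengths are in m, angles in rad, forces in N, time in s.
With the tool pointing down it reaches from about 0.4 to 0.85 m from the base axis. Payload 4.4 kg.
Tool frame: the origin (TCP) lies at the very end of the fingers, on their centre line; the grasp point (between the pads) lies 19 mm behind it (r.hold_point_z is the distance from the TCP to the grasp point, in m); z points along the fingers, y is the direction in which the jaws open and shut (so a half turn about z gives the same grasp; the last joint's range is limited). The gripper opens to 94 mm and grips with 3 to 60 N. Pads are 16 mm wide; open, the fingers measure 119 mm over their backs; the gripper's body (75 mm by 177 mm) begins 78 mm behind the grasp point.
Start: joints at [1.175, 0.628, 0.038, 1.517, -0.027, 0.996, -0.02], TCP at [0.211, -0.615, 0.173] pointing down, gripper open.
Joint ranges: [-3.06, 3.06], [-0.37, 2.12], [-1.25, 1.32], [0.18, 2.47], [-1.1, 4.24], [0.23, 1.98], [-2.94, 2.94]. Speed limits (rad/s): [2.57, 2.57, 3.14, 3.14, 3.14, 3.14, 3.14].

## Interface

Orientations are given as a 3x3 rotation matrix whose columns are the frame's x, y, z axes.
In Python, from bench import r gives the robot as it stands. The module is installed in compiled form; this text tells all that it offers.
- The arm moves only by the tool step_arm, never from a script. Its argument "rows" is a list of rows, each a list of 3 entries, a list of its own where there are three numbers: the shift along the tool's x, y, z in mm, then the turn, a rotation vector about the tool's x, y, z in rad, then the opening, from 0 (shut) to 1 (fully open). In form: [[[dx, dy, dz], [ax, ay, az], claw], ...]. A call has exactly 8 rows; each row is the pose to reach, as a shift and turn from the pose commanded when the call began, along the tool's axes at that moment; what a row does not reach only later rows make up. A row lasts 1/10 s, in which the tool goes at most 50 mm and 8.59 degrees, less where a joint would pass 70% of its speed; a pose out of reach is approached as far as the arm can. A call with a gripper value outside its range is refused whole. The fingers move at their own pace and stop on an object; the grip force is fixed at half the most. Time passes only in rows, so rows that repeat a pose let the fingers close, or fill a call up. It gives the time, the measured TCP pose, the force and the opening at its end, in the units of the state.
- r.observe(): the state, without advancing time (a new reading comes with each control period).
- r.capture(name): name is "scene" or "top" or "wrist"; returns the picture (420x560x3 uint8, blue, green, red); there is no depth.
- r.get_calibration(name): a dict with "K" (3x3 intrinsics, pixels), "world_from_camera" (4x4, takes a point from camera to world coordinates); the wrist camera has in their place "mount" (4x4, takes a point from camera to tool coordinates, whose origin is the TCP and whose axes are the flange's). Camera axes: x right, y down, z forward; pixel columns grow to the right and rows downward; lengths in m; the calibration is good to about 2 mm. A picture is of the moment at which its call begins: read the wrist's pose just before it. get_calibration takes no time and is no camera call.
- r.finish_job(): hands the job in, once; it reports no verdict.
The state is a dict: "time_s": time; "joint_positions": joint angles; "qd": joint speeds; "joint_efforts": joint torques, N m; "eef_pos": TCP position; "orientation": TCP orientation; "ft_force": force on the tool from outside, world axes, zero at the start; "moment": the same for the moment, N m; "grip_width": finger opening in m.
Only numpy, scipy, OpenCV 4.12 (cv2) and the standard library are available. Lean on these libraries where they do the work, as an engineer would, in place of code of your own. Each camera call takes 0.05 s, during which the arm holds its last target. There are 200 camera calls.

## Task

A white cast bar is stuck in the steel mould that stands in the channel of the grey knock-out stand. Slide the mould along the channel, toward the end stop, without forcing it, until the hidden spring-loaded knock-out rod underneath clicks up into the hole in the mould's floor, then press the plunger down to push the bar up out of the mould. Take the bar and lay it flat on the blade of the wooden paddle where that lies, centred and lengthwise with the paddle, set down and not dropped; leave the mould in its channel and do not disturb the other things on the table.

Things in the scene. Friction and masses are not known exactly. Their poses are not given: they have to be found in the camera images.
- stand: Fixed grey knock-out stand, 290x150 mm foot, 88 mm high at the rails. Origin: centre of its underside. A straight channel for the mould runs along its x axis, from the open end at x = -130 mm (where one pushes) to a 9 mm high end stop at x = +118 mm. Lips 82 to 88 mm above the table hold the mould's flange down: it slides only along x and lifts at most 2 mm.
- channel (a point): Middle of the channel's floor, 70 mm above the table; axes as the stand's. The knock-out rod (14 mm thick, round tip) stands in a slot here, hidden under the mould, on the centre line, but is clamped anywhere from x = -12 to +12 mm of this point, new each time and not readable. A spring (about 2.5 N) presses it up against the mould's underside.
- plunger_top (a point): Top centre of the plunger's black round head (50 mm across) on the stand's +y side, 105 mm from the channel's centre line at x = 0; 165 mm above the table when the plunger is up. Press it straight down. Plunger and rod are linked one to one: as the rod rises, the plunger sinks as much.
- plunger (a joint): How far the plunger has sunk = how far the rod has risen (m). 0.002 to 0.003 under the mould's floor; jumps by itself to about 0.012 when the rod clicks into the hole and touches the casting; 0.038 at the hard end of the stroke, casting up. Driving the casting up takes about 5 to 14 N. Let go, the plunger stays down and the casting up.
- mould: Loose dark steel mould, 0.6 kg, 150 (x) x 80 (y) x 52 mm, axes as the stand's, its origin (centre of its underside) 32 to 45 mm short of the stand's x = 0 at the start. Floor 10 mm thick with a 20 mm square knock-out hole at the origin; foot flange 96 mm wide, 10 mm high. Slides under about 1 to 6 N; caught by the rod it goes no further. A push over 45 N is forcing it.
- casting: Stuck opaque white bar, 110 (x) x 44 (y) x 40 mm, 0.2 to 0.4 kg, in the mould's 113x47x42 mm cavity, top 2 mm below the rim. Origin: centre of its underside. Pushed up fully it stands 22 to 24 mm above the rim, held there by two spring pads in the mould's walls; take it across its 44 mm width and pull it straight up (some 4 to 8 N more than its weight).
- paddle: Loose dark wooden paddle lying flat, 72x260x10 mm. Origin: centre of its underside, y along its length. The blade is 70 mm wide and runs from y = -130 to y = 0 mm; the 24 mm wide handle runs on to y = +130 mm.
- blade (a point): Centre of the top of the paddle's blade, 10 mm above the table; axes as the paddle's. The casting's middle goes here, its long side along the paddle's y axis, either way round.
- jar_a: Loose bystander: amber-brown pigment jar with a dark screw cap, 54 mm across, 88 mm high, origin at its underside.
- tumbler: Bystander, stands firm: amber tumbler, 62 mm across, 82 mm high, origin at its underside.
- wax_tin: Bystander, stands firm: round tin, 67 mm across, 24 mm high, origin at its underside.
Mind the look-alikes: they are no part of the job. What is shaped like the casting but pink is not meant.

How it is judged:
On the way, in this order (a step that is already met when the one before it is completed fails the run):
1. the rod has clicked into the hole of the mould, the casting still down in the cavity (value of joint plunger above 0.009 m and z of casting in the frame of mould below 0.0145 m), for 0.15 s.
2. the rod, driven by the plunger, has pushed the casting up at least 18 mm in the mould (value of joint plunger above 0.03 m and z of casting in the frame of mould above 0.028 m and horizontal distance between casting and mould below 0.005 m), for 0.15 s.
At the end, for the whole second after the job is handed in: The casting rests level, underside down (0.08 rad), on the paddle's blade, within 12 mm of its centre line, 15 mm of its middle lengthwise and 0.17 rad of parallel; paddle flat within 30 mm of its start; mould down in its channel over the rod (within 30 mm of x = 0) (x of casting in the frame of paddle between -0.012 and 0.012 m and y of casting in the frame of paddle between -0.079 and -0.049 m and z of casting in the frame of paddle between 0.006 and 0.014 m and angle between the x axis of casting and the y axis of paddle, either way round below 0.17 rad and angle between casting's own z axis and vertical below 0.08 rad and linear speed of casting below 0.02 m/s and distance of paddle from where it was at the start of the episode below 0.03 m and height (world z) of paddle below 0.006 m and x of mould in the frame of stand between -0.03 and 0.03 m and z of mould in the frame of stand between 0.066 and 0.074 m); the robot touches nothing.
It fails at once if the mould is forced: pushed by the gripper with more than 45 N (contact force between mould and the fingers above 45 N).
It fails at once if the casting is dropped or slammed down (faster than 0.4 m/s within 60 mm of the table) (height (world z) of casting below 0.06 m and linear speed of casting above 0.4 m/s).
It fails at once if the pigment jar is moved more than 30 mm (distance of jar_a from where it was at the start of the episode above 0.03 m).
It also fails if it takes over 58 s, if anything falls off the work surface, if the arm or the gripper's body presses on something with over 40 N, if the wrist force passes 120 N, or if a joint passes its speed limit or range.

## Working session

There is one attempt and no reset: what is moved stays moved. The work goes in short steps, Python scripts to look and compute and a tool call to move; the robot and the scene stay as the last step left them, time stands still between calls to the robot, and variables do not carry over. Pictures are saved under pics/ and viewed, about 8 in all and at most 12, crops included, and the job is handed in when it is done.

Besides the shell and the picture viewer there is one more tool, called after "Emit:" as name(argument=value, ...), one argument or row to a line, values as JSON. step_arm: Moves the arm, as the interface text tells. Its arguments: {"type":"object","properties":{"rows":{"type":"array"}},"required":["rows"]}

```bash
mkdir -p pics; python3 - <<'E'
from bench import r
import cv2,numpy as np
s=r.observe(); print(s['time_s'],s['eef_pos'],s['orientation'],s['grip_width'],r.hold_point_z)
for n in('scene','top'):
    im=r.capture(n); cv2.imwrite(f'pics/{n}0.png',im)
    c=r.get_calibration(n); print(n,c['K'],np.round(c['world_from_camera'],3))
print(r.get_calibration('wrist'))
a=cv2.imread('pics/top0.png'); b=cv2.imread('pics/scene0.png')
E
```

```text
0.0 [ 0.21030545 -0.61427517  0.17168642] [[ 9.46095824e-01  3.23886215e-01 -6.40877149e-04]
 [ 3.23886847e-01 -9.46094201e-01  1.75292185e-03]
 [-3.85829314e-05 -1.86600372e-03 -9.99998258e-01]] 0.09397778334841411 0.0188
scene [[429.92427038   0.         284.9470358 ]
 [  0.         429.92427038 213.13245547]
 [  0.           0.           1.        ]] [[-0.813 -0.397  0.426 -0.039]
 [-0.582  0.565 -0.585  0.732]
 [-0.008 -0.723 -0.691  0.952]
 [ 0.     0.     0.     1.   ]]
top [[457.95858313   0.         285.47561935]
 [  0.         457.95858313 205.10986337]
 [  0.           0.           1.        ]] [[ 5.700e-02 -9.760e-01  2.080e-01  2.450e-01]
 [-9.980e-01 -5.600e-02  1.300e-02  2.000e-02]
 [-1.000e-03 -2.090e-01 -9.780e-01  1.301e+00]
 [ 0.000e+00  0.000e+00  0.000e+00  1.000e+00]]
{'K': array([[378.03168028,   0.        , 276.38334153],
       [  0.        , 378.03168028, 215.74954203],
       [  0.        ,   0.        ,   1.        ]]), 'mount': array([[ 5.90864267e-04, -9.60851086e-01, -2.77064688e-01,
         8.02683745e-02],
       [ 9.99999811e-01,  6.15518152e-04, -2.01082973e-06,
         1.24590740e-03],
       [ 1.72470453e-04, -2.77064635e-01,  9.60851268e-01,
        -2.12206675e-01],
       [ 0.00000000e+00,  0.00000000e+00,  0.00000000e+00,
         1.00000000e+00]])}
```

View pics/top0.png

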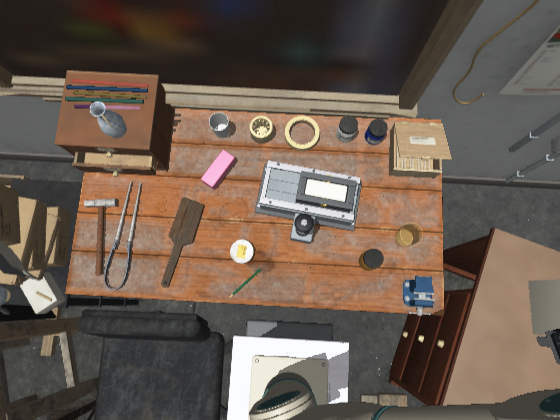

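View pics/scene0.png

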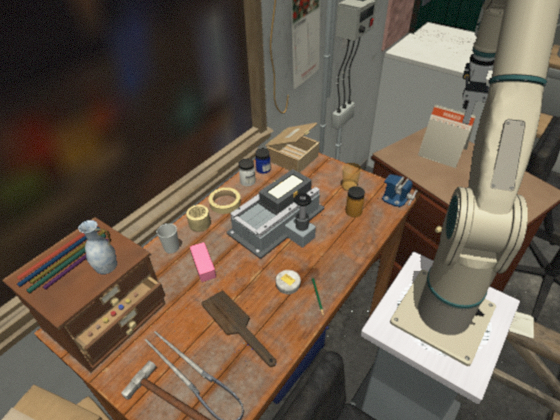

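Top view: the stand's open end faces right (world −y), with the mould and white bar at px (327,190). The plunger is at (304,222), the paddle blade at (187,220) with its handle pointing down, the jar at (371,260) and the tumbler at (409,233). The scene view agrees.

```bash
cat > h.py <<'E'
import numpy as np,cv2
from bench import r
def cam(n,s=None):
    c=r.get_calibration(n)
    if n=='wrist':
        T=np.eye(4);T[:3,:3]=s['orientation'];T[:3,3]=s['eef_pos'];return c['K'],T@c['mount']
    return c['K'],c['world_from_camera']
def plane(C,px,z):
    K,T=C;d=T[:3,:3]@np.linalg.solve(K,[px[0],px[1],1.]);o=T[:3,3];return o+d*(z-o[2])/d[2]
def tri(C1,p1,C2,p2):
    P=[C[0]@np.linalg.inv(C[1])[:3] for C in(C1,C2)]
    X=cv2.triangulatePoints(P[0],P[1],np.float64(p1).reshape(2,1),np.float64(p2).reshape(2,1));return (X[:3]/X[3]).ravel()
def blobs(m,amin=30):
    n,l,st,c=cv2.connectedComponentsWithStats(m.astype(np.uint8))
    return [(l==i,st[i],c[i]) for i in range(1,n) if st[i][4]>=amin]
def rect(m):
    k,_=cv2.findContours(m.astype(np.uint8),cv2.RETR_EXTERNAL,cv2.CHAIN_APPROX_NONE);return cv2.minAreaRect(max(k,key=cv2.contourArea))
E
python3 - <<'E'
from h import *
t=cv2.imread('pics/top0.png');s=cv2.imread('pics/scene0.png');Ct,Cs=cam('top'),cam('scene')
cs={}
for n,im,b in(('t',t,(240,150,380,250)),('s',s,(220,160,340,260))):
    m=np.zeros(im.shape[:2],bool);x0,y0,x1,y1=b;m[y0:y1,x0:x1]=im[y0:y1,x0:x1].min(2)>215
    bl=max(blobs(m),key=lambda q:q[1][4]);cs[n]=bl[2];print(n,bl[1],bl[2],rect(bl[0]))
print('casting',tri(Ct,cs['t'],Cs,cs['s']),plane(Ct,cs['t'],.12))
for nm,p,z in(('plunger',(304,219),.165),('jar',(371,257),.088),('tumb',(409,228),.082),('tin',(241,250),.024),('blade',(188,216),.01),('handleend',(166,283),.01),('pink',(218,168),.03),('standTL',(266,163),.088),('standTR',(361,179),.088),('standBL',(256,208),.088)):
    print(nm,plane(Ct,p,z).round(3))
A=cv2.resize(t[150:260,230:390],None,fx=4,fy=4,interpolation=2);B=cv2.resize(t[190:300,150:220],None,fx=4,fy=4,interpolation=2)
B=cv2.copyMakeBorder(B,0,A.shape[0]-B.shape[0],0,0,0) if B.shape[0]<A.shape[0] else B[:A.shape[0]]
cv2.imwrite('pics/z.png',cv2.resize(np.hstack([A,B]),None,fx=.85,fy=.85))
E
```

```text
t [305 180  42  21 590] [325.70508475 189.84745763] ((325.6849060058594, 189.84716796875), (40.236331939697266, 14.681653022766113), 10.619654655456543)
s [270 176  32  21 280] [285.07142857 186.19642857] ((285.19464111328125, 186.0637664794922), (9.830782890319824, 31.70427703857422), 55.00797653198242)
casting [ 0.54392496 -0.0688512   0.11815308] [ 0.54421033 -0.06836598  0.12      ]
plunger [ 0.454 -0.013  0.165]
jar [ 0.376 -0.197  0.088]
tumb [ 0.461 -0.299  0.082]
tin [0.382 0.154 0.024]
blade [0.472 0.315 0.01 ]
handleend [0.28  0.357 0.01 ]
pink [0.614 0.238 0.03 ]
standTL [0.619 0.097 0.088]
standTR [ 0.588 -0.166  0.088]
standBL [0.491 0.116 0.088]
```

View pics/z.png

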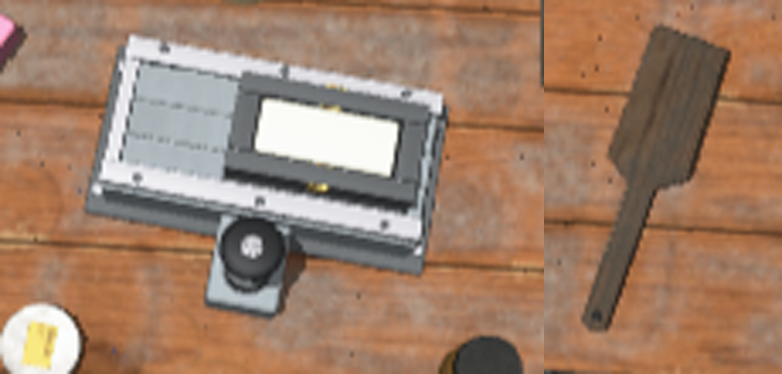

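Emit:
step_arm(
  rows=[
    [[20,-14,-45],[0,0,-0.05],0],
    [[55,-38,-78],[0,0,-0.15],0],
    [[90,-63,-78],[0,0,-0.27],0],
    [[130,-91,-78],[0,0,-0.38],0],
    [[165,-116,-78],[0,0,-0.5],0],
    [[205,-144,-78],[0,0,-0.62],0],
    [[240,-168,-78],[0,0,-0.74],0],
    [[280,-196,-78],[0,0,-0.85],0],
  ],
)

```text
time_s: 0.9
eef_pos: [0.4121, -0.3378, 0.2504]
orientation: [[0.378, 0.926, -0.001], [0.926, -0.378, -0.0], [-0.001, -0.0, -1.0]]
ft_force: [0.7, -1.0, 0.5]
grip_width: 0.0332
```

Emit:
step_arm(
  rows=[
    [[35,8,0],[0,0,-0.08],0],
    [[75,18,0],[0,0,-0.16],0],
    [[115,28,0],[0,0,-0.22],0],
    [[155,38,0],[0,0,-0.26],0],
    [[185,45,0],[0,0,-0.26],0],
    [[198,48,0],[0,0,-0.26],0],
    [[198,48,0],[0,0,-0.26],0],
    [[198,48,0],[0,0,-0.26],0],
  ],
)

```text
time_s: 1.7
eef_pos: [0.5307, -0.1759, 0.2503]
orientation: [[0.132, 0.991, -0.001], [0.991, -0.132, -0.001], [-0.001, -0.001, -1.0]]
ft_force: [-0.6, -0.7, 0.1]
grip_width: 0.0004
```

```bash
python3 - <<'E'
from h import *
s=r.observe();im=r.capture('wrist');cv2.imwrite('pics/w1.png',im);np.savez('w1.npz',**{k:s[k] for k in('eef_pos','orientation')})
C=cam('wrist',s);print(s['time_s'],s['eef_pos'],s['ft_force'])
m=im.min(2)>200
for b in blobs(m,1500):
    R=rect(b[0]);q=cv2.boxPoints(R);P=np.array([plane(C,p,.12) for p in q]);print(b[1],b[2],plane(C,R[0],.12).round(4),P.round(4).tolist())
E
```

```text
1.7 [ 0.53071492 -0.17592814  0.25026995] [-0.55690807 -0.67250129  0.11843101]
[ 210    0   22  171 2602] [220.79515757  85.40161414] [ 0.4959 -0.0732  0.12  ] [[0.4982, -0.0078, 0.12], [0.5119, -0.0093, 0.12], [0.4933, -0.1468, 0.12], [0.4779, -0.1452, 0.12]]
[ 321    0   19  172 1601] [329.99937539  95.50405996] [ 0.5905 -0.0862  0.12  ] [[0.5739, -0.1584, 0.12], [0.5924, -0.0201, 0.12], [0.6053, -0.0222, 0.12], [0.5885, -0.1608, 0.12]]
[ 252    5   50  134 6308] [275.83655675  70.15424857] [ 0.545  -0.0688  0.12  ] [[0.5319, -0.016, 0.12], [0.5713, -0.0212, 0.12], [0.5593, -0.1266, 0.12], [0.516, -0.1209, 0.12]]
```

View pics/w1.png

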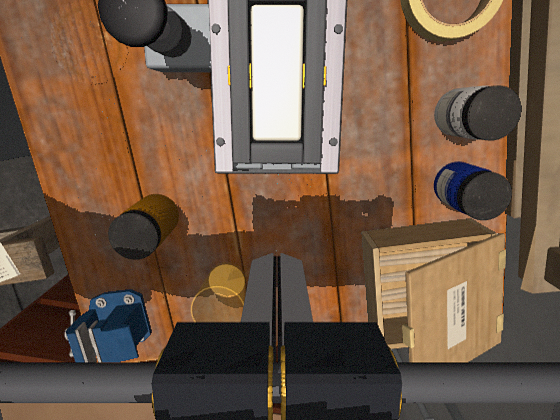

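The wrist view agrees on the bar: centre (0.545, −0.069), channel direction yaw 82.4°, and the tool is aligned with it. I'll descend behind the mould's end and push.

Emit:
step_arm(
  rows=[
    [[0,0,40],[0,0,0],0],
    [[0,0,85],[0,0,0],0],
    [[0,0,125],[0,0,0],0],
    [[0,0,150],[0,0,0],0],
    [[3,0,154],[0,0,0],0],
    [[8,0,154],[0,0,0],0],
    [[14,0,154],[0,0,0],0],
    [[18,0,154],[0,0,0],0],
  ],
)

```text
time_s: 2.55
eef_pos: [0.5356, -0.1558, 0.0983]
orientation: [[0.13, 0.991, 0.003], [0.991, -0.13, -0.001], [-0.0, 0.003, -1.0]]
ft_force: [-0.0, -1.5, 0.6]
grip_width: 0.0004
```

Emit:
step_arm(
  rows=[
    [[1,0,0],[0,0,0],0],
    [[3,0,0],[0,0,0],0],
    [[5,0,0],[0,0,0],0],
    [[7,0,0],[0,0,0],0],
    [[9,0,0],[0,0,0],0],
    [[11,0,0],[0,0,0],0],
    [[13,0,0],[0,0,0],0],
    [[15,0,0],[0,0,0],0],
  ],
)

```text
time_s: 3.35
eef_pos: [0.5361, -0.1412, 0.0966]
orientation: [[0.131, 0.991, -0.0], [0.991, -0.131, 0.0], [0.0, -0.0, -1.0]]
ft_force: [-0.1, 0.9, -0.2]
grip_width: 0.0006
```

```bash
cat > look.py <<'E'
from h import *
import sys
s=r.observe();im=r.capture('wrist');cv2.imwrite(f'pics/{sys.argv[1]}.png',im);C=cam('wrist',s)
print(s['time_s'],s['eef_pos'].round(4),s['ft_force'].round(1))
for n in('top',):
    t=r.capture(n);cv2.imwrite(f'pics/{sys.argv[1]}t.png',t);m=np.zeros(t.shape[:2],bool);m[150:250,240:380]=t[150:250,240:380].min(2)>215
    for b in blobs(m,200): print('top',b[1],plane(cam('top'),rect(b[0])[0],.119).round(4))
for b in blobs(im.min(2)>200,1500):
    print(b[1],plane(C,rect(b[0])[0],.12).round(4))
E
python3 look.py w2
```

```text
3.35 [ 0.5361 -0.1412  0.0966] [-0.1  0.9 -0.2]
top [260 168  46  42 310] [0.5419 0.0403 0.119 ]
top [305 180  41  21 559] [ 0.5448 -0.0679  0.119 ]
[  231     6    87   222 17658] [ 0.5448 -0.0667  0.12  ]
```

View pics/w2.png

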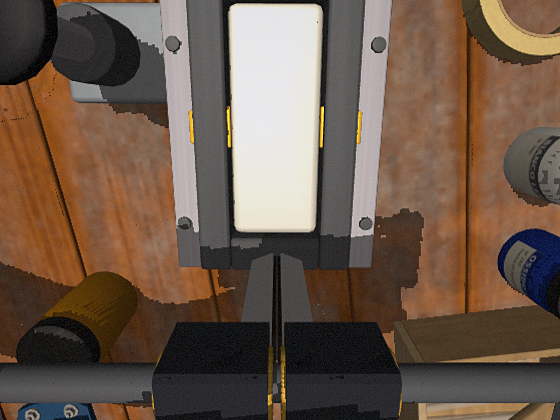

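The fingertips are just at the mould's end face (px 278,258), and the bar has barely moved. Next I push gently.

Emit:
step_arm(
  rows=[
    [[1.5,0,0],[0,0,0],0],
    [[3,0,0],[0,0,0],0],
    [[4.5,0,0],[0,0,0],0],
    [[6,0,0],[0,0,0],0],
    [[7.5,0,0],[0,0,0],0],
    [[9,0,0],[0,0,0],0],
    [[10.5,0,0],[0,0,0],0],
    [[12,0,0],[0,0,0],0],
  ],
)

```text
time_s: 4.25
eef_pos: [0.5377, -0.1294, 0.0966]
orientation: [[0.131, 0.991, 0.0], [0.991, -0.131, 0.0], [0.0, 0.0, -1.0]]
ft_force: [0.1, 0.2, -0.2]
grip_width: 0.0002
```

```bash
python3 look.py w3
```

```text
4.25 [ 0.5377 -0.1294  0.0966] [ 0.1  0.2 -0.2]
top [260 168  45  42 309] [0.542  0.0409 0.119 ]
top [305 180  36  20 490] [ 0.5457 -0.0615  0.119 ]
[  232    35    85   213 15960] [ 0.5448 -0.0664  0.12  ]
```

View pics/w3.png

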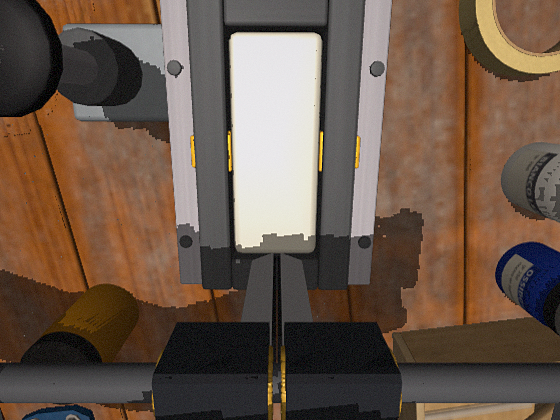

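```bash
python3 - <<'E'
from h import *
s=r.observe();o=[]
X=s['eef_pos']
for n,w in(('scene',60),('top',45)):
    im=r.capture(n);K,T=cam(n);q=np.linalg.inv(T)@np.r_[X,1];p=K@(q[:3]/q[2]);print(n,p[:2])
    x,y=int(p[0]),int(p[1]);c=cv2.resize(im[y-40:y+40,x-50:x+50],(400*5//5,320),interpolation=cv2.INTER_NEAREST);cv2.drawMarker(c,(int((p[0]-x+50)*4),int((p[1]-y+40)*4)),(0,255,0),0,12);o.append(c)
w=cv2.resize(cv2.imread('pics/w1.png')[100:190,200:360],None,fx=5,fy=3,interpolation=cv2.INTER_CUBIC)
w=cv2.convertScaleAbs(w,alpha=2.0,beta=0)
cv2.imwrite('pics/c4.png',np.vstack([np.hstack(o),w[:270]]))
E
```

```text
scene [297.71128852 181.92625086]
top [347.38122363 195.49773397]
```

View pics/c4.png

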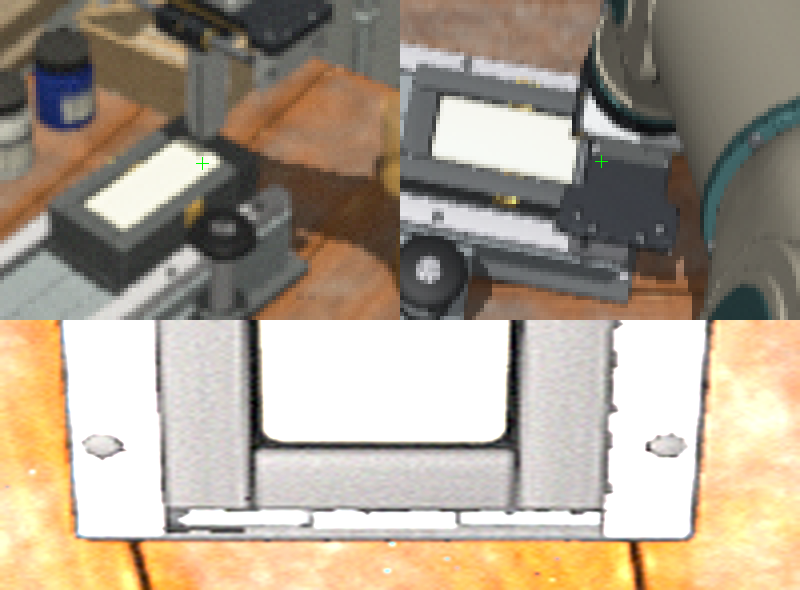

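The bar has not moved and no force shows. The visible fingertips end about 25 mm above the stated TCP, just over the rim. I'll retreat and check the tip with the gripper open.

Emit:
step_arm(
  rows=[
    [[-6,0,0],[0,0,0],0],
    [[-16,0,0],[0,0,0],0],
    [[-26,0,0],[0,0,0],0.2],
    [[-36,0,0],[0,0,0],0.55],
    [[-40,0,0],[0,0,0],0.55],
    [[-40,0,0],[0,0,0],0.55],
    [[-40,0,0],[0,0,0],0.55],
    [[-40,0,0],[0,0,0],0.55],
  ],
)

```text
time_s: 5.25
eef_pos: [0.5326, -0.1685, 0.0966]
orientation: [[0.13, 0.992, 0.0], [0.992, -0.13, 0.0], [0.0, 0.0, -1.0]]
ft_force: [0.2, 0.3, -1.0]
grip_width: 0.0451
```

```bash
python3 - <<'E'
from h import *
s=r.observe();X=s['eef_pos'];R=s['orientation'];o=[];w=s['grip_width'];print(X,w)
for n in('scene','wrist'):
    im=r.capture(n);K,T=cam(n,s)
    for z in(0,-.0188):
      for sy in(-1,1):
        q=np.linalg.inv(T)@np.r_[X+R@[0,sy*w/2,z],1];p=K@(q[:3]/q[2]);print(n,z,sy,p[:2].round(1))
        cv2.drawMarker(im,(int(p[0]),int(p[1])),(0,255,0) if z==0 else (0,0,255),1,4)
    if n=='scene': x,y=int(p[0]),int(p[1]);im=cv2.resize(im[y-45:y+35,x-50:x+50],(400,320),interpolation=2)
    else: im=im[200:420,130:430]; im=cv2.resize(im,(400,293))
    o.append(im)
cv2.imwrite('pics/c5.png',np.hstack([o[0][:293],o[1]]))
E
```

```text
[ 0.53260857 -0.16850271  0.096612  ] 0.04511601039792068
scene 0 -1 [311.5 179.1]
scene 0 1 [300.7 173. ]
scene -0.0188 -1 [311.7 174.4]
scene -0.0188 1 [300.8 168.3]
wrist 0 -1 [238.6 245.2]
wrist 0 1 [314.1 245.3]
wrist -0.0188 -1 [235.3 257.3]
wrist -0.0188 1 [317.4 257.3]
```

View pics/c5.png

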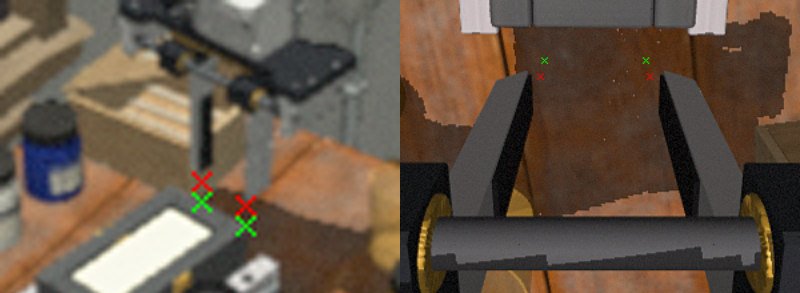

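The fingertips really do end about 28 mm above the stated TCP, in both views. I'll plan on that offset: close, go lower and push again.

Emit:
step_arm(
  rows=[
    [[0,0,5],[0,0,0],0],
    [[0,0,14],[0,0,0],0],
    [[0,0,21],[0,0,0],0],
    [[0,0,22],[0,0,0],0],
    [[2,0,22],[0,0,0],0],
    [[6,0,22],[0,0,0],0],
    [[10,0,22],[0,0,0],0],
    [[14,0,22],[0,0,0],0],
  ],
)

```text
time_s: 6.15
eef_pos: [0.5346, -0.1547, 0.0749]
orientation: [[0.13, 0.991, 0.001], [0.991, -0.13, 0.0], [0.0, 0.001, -1.0]]
ft_force: [0.3, 0.1, 0.2]
grip_width: 0.0004
```

Emit:
step_arm(
  rows=[
    [[1.5,0,0],[0,0,0],0],
    [[3,0,0],[0,0,0],0],
    [[4.5,0,0],[0,0,0],0],
    [[6,0,0],[0,0,0],0],
    [[7.5,0,0],[0,0,0],0],
    [[9,0,0],[0,0,0],0],
    [[10.5,0,0],[0,0,0],0],
    [[12,0,0],[0,0,0],0],
  ],
)

```text
time_s: 6.95
eef_pos: [0.5354, -0.1472, 0.0749]
orientation: [[0.133, 0.991, -0.0], [0.991, -0.133, -0.004], [-0.004, 0.0, -1.0]]
ft_force: [-1.2, -7.7, 1.4]
grip_width: 0.0006
```

Emit:
step_arm(
  rows=[
    [[1,0,0],[0,0,0],0],
    [[2,0,0],[0,0,0],0],
    [[3,0,0],[0,0,0],0],
    [[4,0,0],[0,0,0],0],
    [[5,0,0],[0,0,0],0],
    [[6,0,0],[0,0,0],0],
    [[7,0,0],[0,0,0],0],
    [[8,0,0],[0,0,0],0],
  ],
)

```text
time_s: 7.75
eef_pos: [0.5365, -0.1393, 0.0749]
orientation: [[0.133, 0.991, -0.0], [0.991, -0.133, -0.004], [-0.004, 0.0, -1.0]]
ft_force: [-1.9, -7.4, 2.3]
grip_width: 0.0003
```

Emit:
step_arm(
  rows=[
    [[1,0,0],[0,0,0],0],
    [[2,0,0],[0,0,0],0],
    [[3,0,0],[0,0,0],0],
    [[4,0,0],[0,0,0],0],
    [[5.5,0,0],[0,0,0],0],
    [[7,0,0],[0,0,0],0],
    [[8.5,0,0],[0,0,0],0],
    [[10,0,0],[0,0,0],0],
  ],
)

```text
time_s: 8.55
eef_pos: [0.5378, -0.129, 0.0749]
orientation: [[0.133, 0.991, -0.0], [0.991, -0.133, -0.004], [-0.004, 0.0, -1.0]]
ft_force: [-1.0, -7.2, 2.2]
grip_width: 0.0003
```

Emit:
step_arm(
  rows=[
    [[1,0,0],[0,0,0],0],
    [[2,0,0],[0,0,0],0],
    [[3,0,0],[0,0,0],0],
    [[4,0,0],[0,0,0],0],
    [[5,0,0],[0,0,0],0],
    [[6,0,0],[0,0,0],0],
    [[7,0,0],[0,0,0],0],
    [[8,0,0],[0,0,0],0],
  ],
)

```text
time_s: 9.35
eef_pos: [0.5389, -0.1209, 0.0749]
orientation: [[0.133, 0.991, -0.0], [0.991, -0.133, -0.004], [-0.004, 0.0, -1.0]]
ft_force: [-2.2, -9.3, 3.4]
grip_width: 0.0002
```

Emit:
step_arm(
  rows=[
    [[1,0,0],[0,0,0],0],
    [[2,0,0],[0,0,0],0],
    [[3,0,0],[0,0,0],0],
    [[4,0,0],[0,0,0],0],
    [[5,0,0],[0,0,0],0],
    [[6,0,0],[0,0,0],0],
    [[7,0,0],[0,0,0],0],
    [[7,0,0],[0,0,0],0],
  ],
)

```text
time_s: 10.15
eef_pos: [0.5391, -0.1183, 0.0749]
orientation: [[0.135, 0.991, -0.001], [0.991, -0.135, -0.008], [-0.009, -0.0, -1.0]]
ft_force: [-1.3, -15.3, 2.8]
grip_width: 0.0006
```

```bash
cat > plg.py <<'E'
from h import *
a=cv2.imread('pics/scene0.png');K,T=cam('scene');im=r.capture('scene');cv2.imwrite('pics/s_now.png',im)
def pr(X): q=np.linalg.inv(T)@np.r_[X,1];return (K@(q[:3]/q[2]))[:2]
X=np.array([.454,-.013,.165]);p=pr(X);x,y=p.astype(int);print(p,'px per 10mm down',pr(X-[0,0,.01])-p)
A=cv2.resize(a[y-6:y+12,x-13:x+13],None,fx=8,fy=8,interpolation=2);B=cv2.resize(im[y-10:y+30,x-17:x+17],None,fx=8,fy=8,interpolation=2)
_,v,_,l=cv2.minMaxLoc(cv2.matchTemplate(B,A,cv2.TM_CCOEFF_NORMED));print('shift px',l[0]/8-4,l[1]/8-4,v)
E
python3 plg.py; python3 look.py w6
```

```text
[299.29364143 195.85722973] px per 10mm down [-0.05289372  2.69790087]
shift px -1.375 1.125 0.8040459752082825
10.2 [ 0.5392 -0.1183  0.0749] [ -1.3 -15.8   3.6]
top [260 168  69  47 412] [0.5366 0.0087 0.119 ]
top [292 177  41  21 574] [ 0.5491 -0.0322  0.119 ]
[  223     0    97   216 19203] [ 0.5476 -0.0391  0.12  ]
```

```bash
python3 - <<'E'
import cv2,numpy as np
f=lambda n:cv2.resize(cv2.imread(f'pics/{n}.png')[165:255,255:340],None,fx=4.5,fy=4.5,interpolation=2)
cv2.imwrite('pics/c6.png',np.hstack([f('scene0'),f('s_now')]))
E
```

```text
(no output)
```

View pics/c6.png

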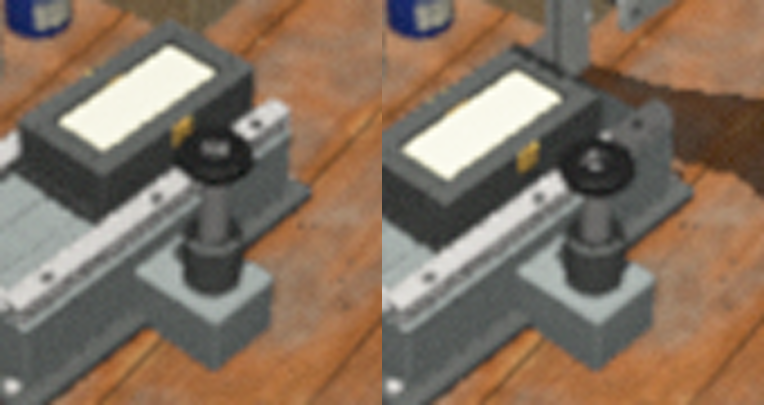

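The rod has clicked: the plunger head sank about 11 mm relative to its collar (head from px 152 to 165 in the crop). The mould is caught after 36 mm.

```bash
python3 - <<'E'
from h import *
Ct,Cs=cam('top'),cam('scene');P=tri(Ct,(304.1,222.6),Cs,(302.3,197.7));print(P,plane(Ct,(304.1,222.6),.163),plane(Cs,(302.3,197.7),.163))
s=r.observe();R=s['orientation'];print('tool shift',R.T@(np.r_[P[:2],s['eef_pos'][2]]-s['eef_pos']))
E
```

```text
[ 0.44515871 -0.01423916  0.16189969] [ 0.44525146 -0.01407502  0.163     ] [ 0.44413761 -0.01330161  0.163     ]
tool shift [ 0.09040047 -0.10722497 -0.00076434]
```

Emit:
step_arm(
  rows=[
    [[-5,0,0],[0,0,0],0],
    [[-12,0,0],[0,0,0],0],
    [[-22,0,0],[0,0,0],0],
    [[-28,0,-10],[0,0,0],0],
    [[-28,0,-45],[0,0,0],0],
    [[-28,0,-85],[0,0,0],0],
    [[-28,0,-105],[0,0,0],0],
    [[-28,0,-110],[0,0,0],0],
  ],
)

```text
time_s: 11.1
eef_pos: [0.5385, -0.1384, 0.1878]
orientation: [[0.13, 0.991, 0.006], [0.991, -0.13, -0.001], [0.0, 0.006, -1.0]]
ft_force: [-0.2, 0.5, -0.2]
grip_width: 0.0006
```

Emit:
step_arm(
  rows=[
    [[28,-27,0],[0,0,0],0],
    [[58,-57,0],[0,0,0],0],
    [[88,-87,0],[0,0,0],0],
    [[108,-106,0],[0,0,0],0],
    [[111,-109,10],[0,0,0],0],
    [[111,-109,25],[0,0,0],0],
    [[111,-109,40],[0,0,0],0],
    [[111,-109,46],[0,0,0],0],
  ],
)

```text
time_s: 11.9
eef_pos: [0.442, -0.0149, 0.1367]
orientation: [[0.131, 0.991, -0.003], [0.991, -0.131, -0.0], [-0.0, -0.003, -1.0]]
ft_force: [0.0, 0.4, 0.4]
grip_width: 0.0003
```

Emit:
step_arm(
  rows=[
    [[0,0,3],[0,0,0],0],
    [[0,0,6],[0,0,0],0],
    [[0,0,9],[0,0,0],0],
    [[0,0,12],[0,0,0],0],
    [[0,0,15],[0,0,0],0],
    [[0,0,18],[0,0,0],0],
    [[0,0,20],[0,0,0],0],
    [[0,0,20],[0,0,0],0],
  ],
)

```text
time_s: 12.7
eef_pos: [0.4431, -0.0141, 0.1188]
orientation: [[0.131, 0.991, 0.0], [0.991, -0.131, -0.0], [-0.0, 0.0, -1.0]]
ft_force: [-1.2, 0.2, 5.5]
grip_width: 0.0004
```

Emit:
step_arm(
  rows=[
    [[0,0,3],[0,0,0],0],
    [[0,0,6],[0,0,0],0],
    [[0,0,9],[0,0,0],0],
    [[0,0,12],[0,0,0],0],
    [[0,0,15],[0,0,0],0],
    [[0,0,18],[0,0,0],0],
    [[0,0,21],[0,0,0],0],
    [[0,0,21],[0,0,0],0],
  ],
)

```text
time_s: 13.5
eef_pos: [0.4431, -0.0142, 0.0984]
orientation: [[0.131, 0.991, 0.001], [0.991, -0.131, -0.001], [-0.001, 0.001, -1.0]]
ft_force: [-1.9, -0.6, 9.3]
grip_width: 0.0006
```

Emit:
step_arm(
  rows=[
    [[0,0,2],[0,0,0],0],
    [[0,0,4],[0,0,0],0],
    [[0,0,6],[0,0,0],0],
    [[0,0,8],[0,0,0],0],
    [[0,0,8],[0,0,0],0],
    [[0,0,8],[0,0,0],0],
    [[0,0,8],[0,0,0],0],
    [[0,0,8],[0,0,0],0],
  ],
)

```text
time_s: 14.3
eef_pos: [0.4433, -0.0142, 0.0939]
orientation: [[0.131, 0.991, 0.003], [0.991, -0.131, -0.002], [-0.002, 0.003, -1.0]]
ft_force: [-11.5, 0.4, 54.9]
grip_width: 0.0005
```

Emit:
step_arm(
  rows=[
    [[0,0,-6],[0,0,0],0],
    [[0,0,-25],[0,0,0],0],
    [[0,0,-60],[0,0,0],0],
    [[-1,15,-85],[0,0,0],0.5],
    [[-3,50,-90],[0,0,0],0.9],
    [[-5,85,-90],[0,0,0],0.9],
    [[-6,107,-90],[0,0,0],0.9],
    [[-6,107,-90],[0,0,0],0.9],
  ],
)

```text
time_s: 15.1
eef_pos: [0.5509, -0.0346, 0.1793]
orientation: [[0.132, 0.991, 0.002], [0.991, -0.132, 0.0], [0.001, 0.002, -1.0]]
ft_force: [-0.3, 0.4, -0.9]
grip_width: 0.0365
```

```bash
cat > look2.py <<'E'
from h import *
import sys
z=float(sys.argv[2])
s=r.observe();im=r.capture('wrist');cv2.imwrite(f'pics/{sys.argv[1]}.png',im);C=cam('wrist',s)
print(s['time_s'],s['eef_pos'].round(4),s['ft_force'].round(1),s['grip_width'])
for n in('top','scene'):
    t=r.capture(n);cv2.imwrite(f'pics/{sys.argv[1]}{n}.png',t);m=np.zeros(t.shape[:2],bool);x0,y0,x1,y1=(240,150,380,250) if n=='top' else (225,150,340,230);m[y0:y1,x0:x1]=t[y0:y1,x0:x1].min(2)>215
    for b in blobs(m,150): print(n,b[1],plane(cam(n),rect(b[0])[0],z).round(4))
for b in blobs(im.min(2)>200,1500):
    R=rect(b[0]);q=[plane(C,p,z) for p in cv2.boxPoints(R)];L=max(((q[1]-q[0]),(q[2]-q[1])),key=np.linalg.norm);W=min(((q[1]-q[0]),(q[2]-q[1])),key=np.linalg.norm)
    P=plane(C,R[0],z);print(b[1],R[1:],P.round(4),'L',np.linalg.norm(L),'W',np.linalg.norm(W),'yaw',np.degrees(np.arctan2(L[1],L[0]))%180,'toolshift',(s['orientation'].T@(P-s['eef_pos'])).round(4))
E
python3 look2.py w7 .145
```

```text
15.1 [ 0.5509 -0.0346  0.1793] [-0.3  0.4 -0.9] 0.03651572094298322
top [260 168  45  42 309] [0.5355 0.0404 0.145 ]
scene [260 184  20  18 195] [0.5445 0.005  0.145 ]
[ 193   31   27  239 3534] ((238.44935607910156, 21.023189544677734), 87.70938873291016) [0.5143 0.0236 0.145 ] L 0.15351204771002833 W 0.012516047361354254 yaw 82.34402641675577 toolshift [ 0.0528 -0.044   0.0342]
[ 329   31   21  186 1737] ((14.333842277526855, 185.53179931640625), 2.573359727859497) [0.5994 0.0289 0.145 ] L 0.11474340762317493 W 0.008547812113638148 yaw 82.1158863445141 toolshift [0.0693 0.0396 0.0344]
[ 217   32  116   16 1556] ((115.12621307373047, 14.965743064880371), 0.6365935802459717) [0.5653 0.0824 0.145 ] L 0.06856030836407004 W 0.008224770310888294 yaw 171.8871742824864 toolshift [ 0.1178 -0.0012  0.0343]
[ 244  144   59   86 4503] ((85.0, 58.0), 90.0) [ 0.5525 -0.0059  0.145 ] L 0.05750852346467938 W 0.03731665572251493 yaw 83.51989005619305 toolshift [ 0.0287 -0.0022  0.0343]
```

View pics/w7.png

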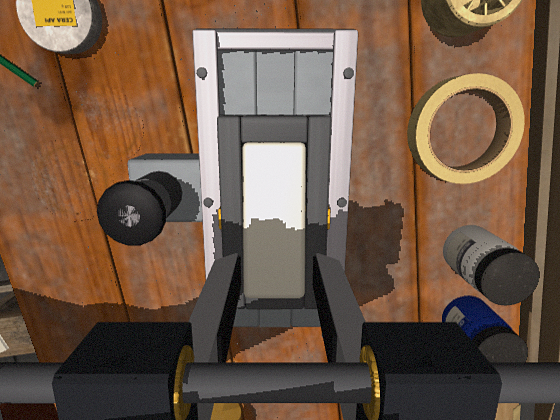

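```bash
python3 - <<'E'
from h import *
s=r.observe();C=cam('wrist',s);im=cv2.imread('pics/w7.png').astype(int)
g=im.min(2)
print('col273',[(y,g[y,273]) for y in list(range(134,150,2))+list(range(290,312,2))]);print('row200',[(x,g[200,x]) for x in list(range(236,252))+list(range(298,314))]);print('row250',[(x,g[250,x]) for x in list(range(236,252))+list(range(298,314))])
for z in(.12,.135,.14,.145):
    a,b=plane(C,(275,141.5),z),plane(C,(275,300.5),z);w=[np.linalg.norm(plane(C,(243.5,y),z)-plane(C,(305.5,y),z)).round(4) for y in(160,200,250)];m=(a+b)/2
    print(z,np.linalg.norm(a-b).round(4),w,m.round(4),(s['orientation'].T@(m-s['eef_pos'])).round(4))
E
python3 plg.py
```

```text
col273 [(134, np.int64(93)), (136, np.int64(93)), (138, np.int64(87)), (140, np.int64(87)), (142, np.int64(110)), (144, np.int64(200)), (146, np.int64(236)), (148, np.int64(235)), (290, np.int64(105)), (292, np.int64(108)), (294, np.int64(102)), (296, np.int64(94)), (298, np.int64(56)), (300, np.int64(36)), (302, np.int64(41)), (304, np.int64(45)), (306, np.int64(40)), (308, np.int64(36)), (310, np.int64(74))]
row200 [(236, np.int64(97)), (237, np.int64(94)), (238, np.int64(98)), (239, np.int64(101)), (240, np.int64(77)), (241, np.int64(68)), (242, np.int64(27)), (243, np.int64(92)), (244, np.int64(203)), (245, np.int64(224)), (246, np.int64(237)), (247, np.int64(237)), (248, np.int64(236)), (249, np.int64(237)), (250, np.int64(233)), (251, np.int64(237)), (298, np.int64(229)), (299, np.int64(233)), (300, np.int64(233)), (301, np.int64(208)), (302, np.int64(188)), (303, np.int64(171)), (304, np.int64(154)), (305, np.int64(62)), (306, np.int64(16)), (307, np.int64(42)), (308, np.int64(98)), (309, np.int64(101)), (310, np.int64(95)), (311, np.int64(94)), (312, np.int64(95)), (313, np.i
[... 613 characters left out ...]
39)), (310, np.int64(44)), (311, np.int64(44)), (312, np.int64(49)), (313, np.int64(43))]
0.12 0.1251 [np.float64(0.0444), np.float64(0.0458), np.float64(0.0476)] [ 0.5447 -0.0401  0.12  ] [-0.0066 -0.001   0.0591]
0.135 0.1182 [np.float64(0.042), np.float64(0.0432), np.float64(0.0449)] [ 0.5454 -0.0354  0.135 ] [-0.0019 -0.0009  0.0441]
0.14 0.1159 [np.float64(0.0412), np.float64(0.0424), np.float64(0.0441)] [ 0.5456 -0.0339  0.14  ] [-0.0003 -0.0009  0.0391]
0.145 0.1136 [np.float64(0.0403), np.float64(0.0415), np.float64(0.0432)] [ 0.5459 -0.0323  0.145 ] [ 0.0013 -0.0009  0.0341]
[299.29364143 195.85722973] px per 10mm down [-0.05289372  2.69790087]
shift px -4.0 3.125 0.4847775995731354
```

Emit:
step_arm(
  rows=[
    [[0,-0.5,0],[0,0,0],0.85],
    [[1,-1,0],[0,0,0],0.85],
    [[1,-1,15],[0,0,0],0.85],
    [[1,-1,35],[0,0,0],0.85],
    [[1,-1,55],[0,0,0],0.85],
    [[1,-1,68],[0,0,0],0.85],
    [[1,-1,75],[0,0,0],0.85],
    [[1,-1,78],[0,0,0],0.85],
  ],
)

```text
time_s: 16.1
eef_pos: [0.5472, -0.0328, 0.1012]
orientation: [[0.13, 0.991, -0.0], [0.991, -0.13, 0.0], [0.0, -0.0, -1.0]]
ft_force: [0.2, 0.5, -0.6]
grip_width: 0.0797
```

```bash
python3 - <<'E'
from h import *
s=r.observe();print(s['eef_pos'],s['grip_width'],s['ft_force'])
a=cv2.resize(r.capture('scene')[140:225,245:345],None,fx=4,fy=4,interpolation=2);w=cv2.resize(r.capture('wrist'),(453,340))
cv2.imwrite('pics/c8.png',np.hstack([a,w])[:, :800])
E
```

```text
[ 0.54720024 -0.03277088  0.10122627] 0.07966478015948897 [ 0.20685457  0.45787087 -0.5512684 ]
```

View pics/c8.png

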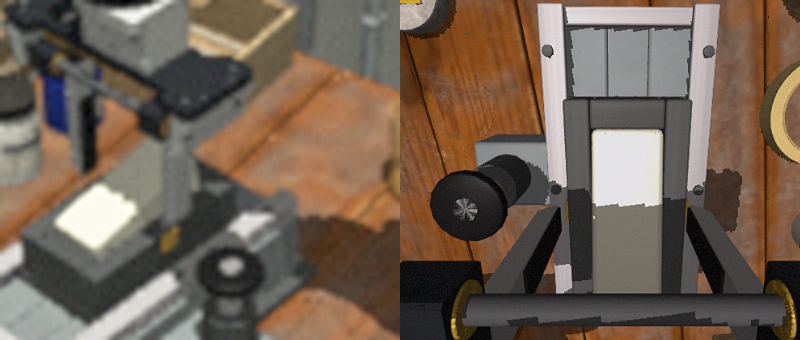

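The raised bar stands between the open fingers, with the near fingertip just above the rim. I'll go down a little more, close, then lift straight up.

Emit:
step_arm(
  rows=[
    [[0,0,4],[0,0,0],0.85],
    [[0,0,6],[0,0,0],0.6],
    [[0,0,6],[0,0,0],0.2],
    [[0,0,6],[0,0,0],0.2],
    [[0,0,6],[0,0,0],0.2],
    [[0,0,6],[0,0,0],0.2],
    [[0,0,6],[0,0,0],0.2],
    [[0,0,6],[0,0,0],0.2],
  ],
)

```text
time_s: 17.0
eef_pos: [0.5491, -0.0332, 0.096]
orientation: [[0.131, 0.991, 0.003], [0.991, -0.131, -0.0], [0.0, 0.003, -1.0]]
ft_force: [3.9, -1.3, -1.1]
grip_width: 0.044
```

Emit:
step_arm(
  rows=[
    [[0,0,0],[0,0,0],0.2],
    [[0,0,-3],[0,0,0],0.2],
    [[0,0,-8],[0,0,0],0.2],
    [[0,0,-14],[0,0,0],0.2],
    [[0,0,-20],[0,0,0],0.2],
    [[0,0,-26],[0,0,0],0.2],
    [[0,0,-32],[0,0,0],0.2],
    [[0,0,-38],[0,0,0],0.2],
  ],
)

```text
time_s: 17.8
eef_pos: [0.5463, -0.0328, 0.1345]
orientation: [[0.13, 0.991, -0.002], [0.991, -0.13, -0.0], [-0.0, -0.002, -1.0]]
ft_force: [-0.2, 0.6, -2.6]
grip_width: 0.0436
```

```bash
python3 - <<'E'
from h import *
for n,f,b in(('top','pics/top0.png',(155,190,215,295)),('scene','pics/scene0.png',(195,285,285,370))):
    im=cv2.imread(f);hsv=cv2.cvtColor(im,cv2.COLOR_BGR2HSV);x0,y0,x1,y1=b
    m=np.zeros(im.shape[:2],np.uint8);m[y0:y1,x0:x1]=((im[...,2]<110)&(hsv[...,1]<150))[y0:y1,x0:x1]
    m=cv2.morphologyEx(m,cv2.MORPH_OPEN,np.ones((3,3)));bl=max(blobs(m),key=lambda q:q[1][4]);print(n,bl[1])
    k,_=cv2.findContours(bl[0].astype(np.uint8),cv2.RETR_EXTERNAL,cv2.CHAIN_APPROX_NONE);C=cam(n)
    W=np.array([plane(C,p[0],.01)[:2] for p in max(k,key=cv2.contourArea)])*1000
    R=cv2.minAreaRect(W.astype(np.float32));q=cv2.boxPoints(R);e=[q[1]-q[0],q[2]-q[1]];L=max(e,key=np.linalg.norm);u=L/np.linalg.norm(L)
    if u[0]>0:u=-u
    c=np.array(R[0]);print(R,'handle yaw',np.degrees(np.arctan2(u[1],u[0])),'blade',c-65*u)
E
```

```text
top [ 162  198   42   89 1450]
((394.8965148925781, 332.05670166015625), (73.7843246459961, 255.25160217285156), 76.19503021240234) handle yaw 166.19502 blade [458.01890182 316.54655647]
scene [ 202  291   74   76 1654]
((391.9151611328125, 333.95037841796875), (70.90768432617188, 259.3786315917969), 78.27941131591797) handle yaw 168.2794 blade [455.55990982 320.74633694]
```

Emit:
step_arm(
  rows=[
    [[0,0,-20],[0,0,0],0.2],
    [[0,0,-45],[0,0,0],0.2],
    [[0,0,-65],[0,0,0],0.2],
    [[20,0,-80],[0,0,-0.1],0.2],
    [[50,-2,-85],[0,0,-0.2],0.2],
    [[85,-4,-85],[0,0,-0.32],0.2],
    [[120,-8,-85],[0,0,-0.44],0.2],
    [[155,-12,-85],[0,0,-0.56],0.2],
  ],
)

```text
time_s: 18.6
eef_pos: [0.5547, 0.1233, 0.2192]
orientation: [[-0.42, 0.907, -0.001], [0.907, 0.42, -0.001], [-0.0, -0.001, -1.0]]
ft_force: [0.2, 0.1, -3.7]
grip_width: 0.0436
```

Emit:
step_arm(
  rows=[
    [[30,8,0],[0,0,-0.14],0.2],
    [[60,16,0],[0,0,-0.28],0.2],
    [[90,24,0],[0,0,-0.42],0.2],
    [[120,32,0],[0,0,-0.56],0.2],
    [[150,40,0],[0,0,-0.7],0.2],
    [[170,46,0],[0,0,-0.84],0.2],
    [[176,48,0],[0,0,-0.92],0.2],
    [[176,48,0],[0,0,-0.92],0.2],
  ],
)

```text
time_s: 19.4
eef_pos: [0.5248, 0.3033, 0.2188]
orientation: [[-0.976, 0.217, -0.001], [0.217, 0.976, -0.0], [0.001, -0.0, -1.0]]
ft_force: [0.9, 0.1, -3.3]
grip_width: 0.0439
```

```bash
python3 - <<'E'
from h import *
s=r.observe();im=r.capture('wrist');cv2.imwrite('pics/w9.png',im);C=cam('wrist',s);print(s['time_s'],s['eef_pos'],s['orientation'][:,0],s['grip_width'])
K,T=C
def pr(X): q=np.linalg.inv(T)@np.r_[X,1];return (K@(q[:3]/q[2]))[:2].round(0)
print('expected blade px',pr([.457,.318,.01]),'tip',pr([.52,.304,.01]),'handle end',pr([.33,.345,.01]))
hsv=cv2.cvtColor(im,cv2.COLOR_BGR2HSV)
m=cv2.morphologyEx(((im[...,2]<110)&(hsv[...,1]<150)).astype(np.uint8),cv2.MORPH_OPEN,np.ones((3,3)))
for b in blobs(m,800):print(b[1],b[2].round())
cv2.imwrite('pics/w9v.png',np.hstack([im,cv2.cvtColor(m*255,cv2.COLOR_GRAY2BGR)[:,60:300]]))
E
```

```text
19.4 [0.52484199 0.30333955 0.21879429] [-0.97611734  0.21724046  0.00123243] 0.043892813043728135
expected blade px [277. 118.] tip [277. 177.] handle end [276. -18.]
[ 243    0   68  161 7699] [276.  93.]
[    0   146   388   274 46405] [152. 324.]
[158 208  67  26 933] [190. 220.]
[  378   322   182    98 13029] [472. 374.]
```

View pics/w9v.png

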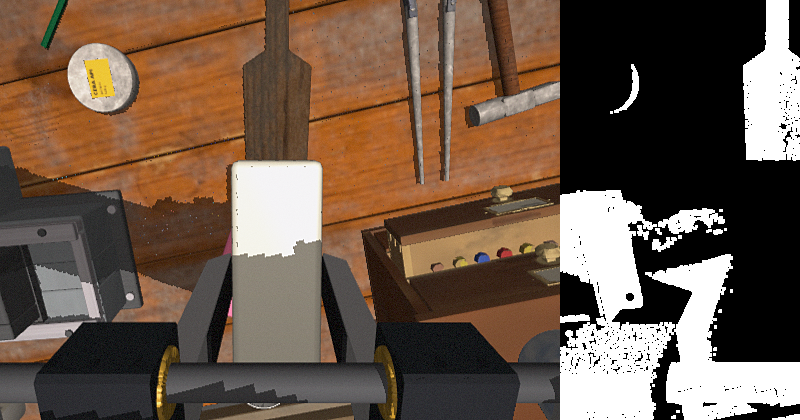

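The bar is held straight over the paddle axis (blade columns 243–312, bar columns 233–322, both centred at about 277). The blade shoulder is at row 63 and the rear of the blade is hidden by the bar.

```bash
python3 - <<'E'
from h import *
s=r.observe();C=cam('wrist',s);R=s['orientation'];X=s['eef_pos'];t=lambda p,z:(R.T@(plane(C,p,z)-X)*1000).round(1)
im=cv2.imread('pics/w9.png');hsv=cv2.cvtColor(im,cv2.COLOR_BGR2HSV);m=((im[...,2]<115)&(hsv[...,1]<160))
for y in (15,25,35,45,55,60,65,70,90,120,150):
    c=np.where(m[y,235:320])[0]+235;print(y,c.min(),c.max(),len(c),'mid tool',t(((c.min()+c.max())/2,y),.01),'w',(t((c.max(),y),.01)-t((c.min(),y),.01))[1])
w=im.min(2)>170
for y in(175,200,230):
    c=np.where(w[y,215:340])[0]+215;print('cast',y,c.min(),c.max(),[t(((c.min()+c.max()+1)/2,y),z)[1] for z in(.255,.268)])
c=np.where(w[140:200,277])[0]+140
print('end row',c.min(),[(z,t((277,c.min()),z)[0]) for z in(.25,.26,.268,.275)])
E
```

```text
15 266 288 23 mid tool [169.3  -0.7 208.8] w 22.1
25 242 288 24 mid tool [160.1 -12.9 208.8] w 46.5
35 266 288 23 mid tool [150.9  -0.7 208.8] w 22.4
45 264 288 25 mid tool [141.5  -1.7 208.7] w 24.6
55 257 296 40 mid tool [132.   -1.2 208.7] w 40.2
60 249 302 54 mid tool [127.2  -2.2 208.7] w 54.9
65 243 309 67 mid tool [122.4  -1.7 208.7] w 68.6
70 243 310 68 mid tool [117.5  -1.2 208.7] w 69.80000000000001
90 244 310 67 mid tool [ 97.7  -0.6 208.7] w 69.7
120 244 308 65 mid tool [ 66.9  -1.7 208.7] w 69.19999999999999
150 246 307 62 mid tool [ 34.8  -1.1 208.7] w 67.3
cast 175 233 321 [np.float64(-0.8), np.float64(-0.9)]
cast 200 233 320 [np.float64(-1.0), np.float64(-1.1)]
cast 230 233 320 [np.float64(-1.0), np.float64(-1.1)]
end row 162 [(0.25, np.float64(55.4)), (0.26, np.float64(56.8)), (0.268, np.float64(57.9)), (0.275, np.float64(58.9))]
```

Emit:
step_arm(
  rows=[
    [[25,0,0],[0,0,0],0.2],
    [[55,0,10],[0,0,0],0.2],
    [[67,0,40],[0,0,0],0.2],
    [[67,0,75],[0,0,0],0.2],
    [[67,0,110],[0,0,0],0.2],
    [[67,0,140],[0,0,0],0.2],
    [[67,0,155],[0,0,0],0.2],
    [[67,0,160],[0,0,0],0.2],
  ],
)

```text
time_s: 20.25
eef_pos: [0.4606, 0.3154, 0.0575]
orientation: [[-0.975, 0.222, -0.002], [0.222, 0.975, -0.002], [0.001, -0.003, -1.0]]
ft_force: [-0.4, 0.1, -3.2]
grip_width: 0.0436
```

```bash
python3 - <<'E'
from h import *
s=r.observe();print(s['time_s'],s['eef_pos'],s['ft_force'],s['grip_width']);R=s['orientation'];X=s['eef_pos']
im=r.capture('scene');cv2.imwrite('pics/s10.png',im);K,T=cam('scene')
def pr(X): q=np.linalg.inv(T)@np.r_[X,1];return (K@(q[:3]/q[2]))[:2].round(1)
# bar's side face (tool +y/-y), handle-side end, corners for given underside height
for d in(-.01,0,.009):
    print(d,[pr(X+R@[sx*.055,sy*.022,0]+[0,0,d]).tolist() for sx,sy in((1,1),(1,-1),(-1,1))],'top',[pr(X+R@[sx*.055,sy*.022,0]+[0,0,d+.04]).tolist() for sx,sy in((1,1),(-1,1))])
x,y=pr(X).astype(int)
g=im.min(2)
for xx in range(x-30,x+40,6): print(xx,[yy for yy in range(y-45,y+50) if (im[yy,xx].max()-int(g[yy,xx]))<45 and g[yy,xx]>85][-1:], end=' ')
E
```

```text
20.25 [0.46060734 0.31544081 0.05748063] [-0.36382885  0.10109142 -3.21541774] 0.04362363413249527
-0.01 [[228.8, 319.9], [243.3, 309.5], [203.4, 292.1]] top [[227.2, 310.6], [201.2, 282.6]]
0 [[228.4, 317.6], [243.0, 307.2], [202.9, 289.8]] top [[226.7, 308.1], [200.6, 280.1]]
0.009 [[228.1, 315.5], [242.7, 305.1], [202.4, 287.6]] top [[226.4, 305.9], [200.1, 277.8]]
192 [290] 198 [] 204 [287] 210 [296] 216 [301] 222 [309] 228 [316] 234 [311] 240 [307] 246 [] 252 [256] 258 []
```

The scene view puts the bar's underside 9 mm above the stated TCP. That matches the grasp estimate, so contact should come at a TCP height of about 1 mm.

Emit:
step_arm(
  rows=[
    [[0,0,10],[0,0,0],0.2],
    [[0,0,20],[0,0,0],0.2],
    [[0,0,30],[0,0,0],0.2],
    [[0,0,38],[0,0,0],0.2],
    [[0,0,43],[0,0,0],0.2],
    [[0,0,47],[0,0,0],0.2],
    [[0,0,49],[0,0,0],0.2],
    [[0,0,50],[0,0,0],0.2],
  ],
)

```text
time_s: 21.1
eef_pos: [0.4633, 0.3166, 0.0095]
orientation: [[-0.975, 0.221, 0.004], [0.221, 0.975, -0.0], [-0.004, 0.001, -1.0]]
ft_force: [4.2, -3.3, 6.5]
grip_width: 0.0438
```

Emit:
step_arm(
  rows=[
    [[0,0,0.5],[0,0,0],0.2],
    [[0,0,1],[0,0,0],0.2],
    [[0,0,1.5],[0,0,0],0.2],
    [[0,0,2],[0,0,0],0.2],
    [[0,0,2.5],[0,0,0],0.2],
    [[0,0,3],[0,0,0],0.2],
    [[0,0,3.5],[0,0,0],0.2],
    [[0,0,4],[0,0,0],0.2],
  ],
)

```text
time_s: 21.9
eef_pos: [0.4651, 0.3163, 0.0062]
orientation: [[-0.975, 0.222, 0.006], [0.222, 0.975, -0.0], [-0.006, 0.001, -1.0]]
ft_force: [6.6, -5.1, 5.9]
grip_width: 0.0437
```

```bash
cat > chk.py <<'E'
from h import *
import sys
s=r.observe();print(s['time_s'],s['eef_pos'].round(4),s['ft_force'].round(1),s['moment'].round(2),s['grip_width'])
im=r.capture('scene');cv2.imwrite(f'pics/{sys.argv[1]}.png',im);K,T=cam('scene')
def pr(X): q=np.linalg.inv(T)@np.r_[X,1];return (K@(q[:3]/q[2]))[:2].round(1)
X=s['eef_pos'];R=s['orientation']
for z in(.01,.018): print(z,[pr(np.r_[(X+R@[sx*.055,sy*.022,0])[:2],z]).tolist() for sx,sy in((1,1),(1,-1),(-1,1))])
sat=im.max(2).astype(int)-im.min(2)
m=((sat<45)&(im.min(2)>85));x,y=pr(X).astype(int)
b=[q for q in blobs(m[y-70:y+40,x-45:x+45],60)]
print('low edge',[(xx,[yy for yy in range(y-45,y+50) if m[yy,xx]][-1:]) for xx in range(x-30,x+30,4)])
# paddle now vs start
n=[];
for f in(cv2.imread('pics/scene0.png'),im):
    hsv=cv2.cvtColor(f,cv2.COLOR_BGR2HSV);k=((f[...,2]<110)&(hsv[...,1]<150));k[:325]=0;k[372:]=0;k[:,:238]=0;k[:,285:]=0
    q=max(blobs(cv2.morphologyEx(k.astype(np.uint8),cv2.MORPH_OPEN,np.ones((3,3)))),key=lambda q:q[1][4]);n.append((q[1].tolist(),q[2].round(1).tolist()))
print('handle',n)
E
python3 chk.py s11
```

```text
21.9 [0.4651 0.3163 0.0062] [ 6.6 -5.1  5.9] [-0.86 -1.37  0.1 ] 0.04373714875630223
0.01 [[228.7, 327.6], [242.8, 317.3], [203.9, 300.0]]
0.018 [[228.4, 325.8], [242.6, 315.6], [203.5, 298.2]]
low edge [(193, [302]), (197, [306]), (201, []), (205, [299]), (209, [305]), (213, [309]), (217, [312]), (221, [317]), (225, [322]), (229, [326]), (233, [324]), (237, [320]), (241, [318]), (245, [267]), (249, [268])]
handle [([238, 325, 38, 42, 517], [256.0, 345.5]), ([238, 325, 38, 42, 517], [256.0, 345.5])]
```

Emit:
step_arm(
  rows=[
    [[0,0,-1],[0,0,0],0.2],
    [[0,0,-2],[0,0,0],0.2],
    [[0,0,-3],[0,0,0],0.2],
    [[0,0,-4],[0,0,0],0.2],
    [[0,0,-4],[0,0,0],0.2],
    [[0,0,-4],[0,0,0],0.2],
    [[0,0,-4],[0,0,0],0.2],
    [[0,0,-4],[0,0,0],0.2],
  ],
)

```text
time_s: 22.75
eef_pos: [0.4607, 0.3171, 0.0085]
orientation: [[-0.976, 0.22, -0.0], [0.22, 0.976, -0.0], [0.0, -0.0, -1.0]]
ft_force: [0.1, -0.8, -3.5]
grip_width: 0.0437
```

```bash
python3 chk.py s12; python3 - <<'E'
from h import *
s=r.observe();im=r.capture('wrist');cv2.imwrite('pics/w12.png',im);C=cam('wrist',s);R=s['orientation'];X=s['eef_pos'];t=lambda p,z:(R.T@(plane(C,p,z)-X)*1000).round(1)
hsv=cv2.cvtColor(im,cv2.COLOR_BGR2HSV);m=((im[...,2]<115)&(hsv[...,1]<160))
for y in range(5,175,10):
    c=np.where(m[y,170:390])[0]+170;w=np.where((im[y,170:390].min(1)>150))[0]+170
    print(y,(c.min(),c.max(),len(c),t(((c.min()+c.max())/2,y),.01)[:2]) if len(c) else 0,(w.min(),w.max(),len(w),t(((w.min()+w.max()+1)/2,y),.05)[:2]) if len(w) else 0)
E
```

```text
22.75 [0.4607 0.3171 0.0085] [ 0.1 -0.8 -3.5] [ 0.06 -0.14 -0.02] 0.043684271730948916
0.01 [[229.9, 328.7], [244.0, 318.4], [204.9, 301.0]]
0.018 [[229.6, 326.9], [243.7, 316.6], [204.5, 299.3]]
low edge [(194, [302]), (198, [306]), (202, []), (206, [299]), (210, [358]), (214, [310]), (218, [313]), (222, [318]), (226, [322]), (230, [327]), (234, [324]), (238, [321]), (242, [318]), (246, [268]), (250, [268])]
handle [([238, 325, 38, 42, 517], [256.0, 345.5]), ([238, 325, 38, 42, 516], [256.1, 345.5])]
5 (np.int64(255), np.int64(381), 48, array([129.7,  19.4])) 0
15 (np.int64(255), np.int64(299), 45, array([125.1,  -1.1])) 0
25 (np.int64(256), np.int64(300), 45, array([120.6,  -0.6])) 0
35 (np.int64(256), np.int64(380), 47, array([116. ,  19.8])) 0
45 (np.int64(256), np.int64(299), 44, array([111.2,  -0.8])) 0
55 (np.int64(255), np.int64(347), 48, array([106.5,  11.3])) 0
65 (np.int64(249), np.int64(299), 47, array([101.7,  -2.6])) 0
75 (np.int64(210), np.int64(300), 51, array([ 96.8, -12.6])) 0
85 (np.int64(170), np.int64(299), 49, array([ 91.8, -23.5])) 0
95 (np.int64(256), np.int64(299), 44, array([86.8, -0.8])) 0
105 (np.int64(255), np.int64(299), 45, array([81.7, -1. ])) 0
115 (np.int64(254), np.int64(313), 47, array([76.5,  2.5])) 0
125 (np.int64(252), np.int64(303), 52, array([71.3, -0.7])) 0
135 (np.int64(236), np.int64(361), 83, array([66. , 10.7])) 0
145 (np.int64(223), np.int64(332), 110, array([60.6, -0.7])) 0
155 (np.int64(213), np.int64(341), 129, array([55.1, -1. ])) 0
165 (np.int64(170), np.int64(340), 36, array([ 49.5, -13.3])) (np.int64(234), np.int64(319), 86, array([55.5, -1.1]))
```

Unloaded, the bar hangs 2–3 mm over the blade with no lateral force, and the paddle hasn't moved. I'll nudge it 3 mm toward the tip, lower to light contact and open.

Emit:
step_arm(
  rows=[
    [[-1.5,0,-1],[0,0,0],0.2],
    [[-3,0,-1],[0,0,0],0.2],
    [[-3,0,0],[0,0,0],0.2],
    [[-3,0,0.5],[0,0,0],0.2],
    [[-3,0,1],[0,0,0],0.2],
    [[-3,0,1.5],[0,0,0],0.2],
    [[-3,0,2],[0,0,0],0.2],
    [[-3,0,2],[0,0,0],0.2],
  ],
)

```text
time_s: 23.65
eef_pos: [0.4638, 0.3164, 0.0066]
orientation: [[-0.976, 0.22, 0.0], [0.22, 0.976, -0.0], [-0.0, -0.0, -1.0]]
ft_force: [0.4, -0.0, -1.5]
grip_width: 0.0439
```

Light contact: the carried weight dropped from 3.5 to 1.5 N. I'll lower 0.5 mm more and open slowly.

Emit:
step_arm(
  rows=[
    [[0,0,0.5],[0,0,0],0.2],
    [[0,0,0.5],[0,0,0],0.45],
    [[0,0,0.5],[0,0,0],0.5],
    [[0,0,0.5],[0,0,0],0.6],
    [[0,0,0.5],[0,0,0],0.7],
    [[0,0,0.5],[0,0,0],0.75],
    [[0,0,0.5],[0,0,0],0.75],
    [[0,0,0.5],[0,0,0],0.75],
  ],
)

```text
time_s: 24.45
eef_pos: [0.4637, 0.3164, 0.0061]
orientation: [[-0.976, 0.22, 0.0], [0.22, 0.976, 0.0], [-0.0, 0.0, -1.0]]
ft_force: [0.3, 0.6, -0.4]
grip_width: 0.0709
```

Emit:
step_arm(
  rows=[
    [[0,0,-10],[0,0,0],0.75],
    [[0,0,-35],[0,0,0],0.75],
    [[0,0,-75],[0,0,0],0.75],
    [[0,0,-115],[0,0,0],0.75],
    [[0,0,-155],[0,0,0],0.75],
    [[-20,0,-190],[0,0,0],0.75],
    [[-50,0,-210],[0,0,0],0.75],
    [[-60,0,-210],[0,0,0],0.75],
  ],
)

```text
time_s: 25.25
eef_pos: [0.5266, 0.3032, 0.2198]
orientation: [[-0.975, 0.224, 0.007], [0.224, 0.975, 0.003], [-0.006, 0.005, -1.0]]
ft_force: [-0.3, 0.3, 0.9]
grip_width: 0.0708
```

```bash
python3 - <<'E'
from h import *
s=r.observe();im=r.capture('wrist');cv2.imwrite('pics/w13.png',im);C=cam('wrist',s);print(s['time_s'],s['eef_pos'],s['ft_force'])
top=r.capture('top');sc=r.capture('scene');cv2.imwrite('pics/t13.png',top);cv2.imwrite('pics/s13.png',sc)
Cc={'wrist':(C,im),'top':(cam('top'),top),'scene':(cam('scene'),sc)};ctr={}
for n,(c,f) in Cc.items():
    sat=f.max(2).astype(int)-f.min(2);m=(sat<40)&(f.min(2)>95)
    K,T=c;q=np.linalg.inv(T)@[.462,.316,.05,1];p=(K@(q[:3]/q[2]))[:2]
    L=[b for b in blobs(m,80) if np.hypot(*(b[2]-p))<40]
    for b in L:
        R=rect(b[0]);k=cv2.boxPoints(R);q=[plane(c,x,.05) for x in k];e=max((q[1]-q[0],q[2]-q[1]),key=np.linalg.norm)
        print(n,p.round(),b[1],plane(c,R[0],.05).round(4),'len',np.linalg.norm(e).round(4),'yaw',(np.degrees(np.arctan2(e[1],e[0]))%180).round(1))
        ctr[n]=R[0]
if 'top' in ctr and 'wrist' in ctr: print('tri',tri(cam('top'),ctr['top'],C,ctr['wrist']).round(4))
E
```

```text
25.25 [0.52655348 0.30320685 0.21980742] [-0.33611092  0.25652714  0.93264892]
wrist [275. 122.] [ 252   65   45  114 4969] [0.4618 0.3151 0.05  ] len 0.1078 yaw 168.0
scene [222. 300.] [203 283  40  44 891] [0.4516 0.3253 0.05  ] len 0.1349 yaw 165.5
```

```bash
python3 - <<'E'
from h import *
im=cv2.imread('pics/w13.png');s=r.observe();C=cam('wrist',s);R=s['orientation'];X=s['eef_pos'];t=lambda p,z:(R.T@(plane(C,p,z)-X)*1000).round(1)
print(X)
hsv=cv2.cvtColor(im,cv2.COLOR_BGR2HSV);m=(im[...,2]<115)&(hsv[...,1]<160);g=im.min(2);w=((im.max(2).astype(int)-g)<40)&(g>95)
for y in list(range(30,76,5))+list(range(80,160,20))+list(range(160,216,4)):
    c=np.where(m[y,225:330])[0]+225;v=np.where(w[y,225:330])[0]+225
    print(y,(c.min(),c.max(),len(c),t(((c.min()+c.max())/2,y),.01)[:2]) if len(c) else 0,(v.min(),v.max(),t(((v.min()+v.max()+1)/2,y),.05)[:2]) if len(v) else 0)
E
```

```text
[0.52119895 0.30254876 0.21497326]
30 (np.int64(263), np.int64(286), 24, array([154.9,  -3.2])) 0
35 (np.int64(262), np.int64(286), 25, array([150.3,  -3.7])) 0
40 (np.int64(260), np.int64(286), 24, array([145.7,  -4.8])) 0
45 (np.int64(264), np.int64(295), 24, array([141. ,   1.8])) 0
50 (np.int64(257), np.int64(292), 36, array([136.3,  -3.2])) 0
55 (np.int64(250), np.int64(299), 50, array([131.6,  -3.2])) 0
60 (np.int64(243), np.int64(306), 64, array([126.8,  -3.3])) 0
65 (np.int64(240), np.int64(308), 27, array([122. ,  -3.8])) (np.int64(254), np.int64(295), array([118.1,  -2.6]))
70 (np.int64(241), np.int64(308), 23, array([117.2,  -3.3])) (np.int64(252), np.int64(296), array([113.7,  -3.1]))
75 (np.int64(241), np.int64(308), 23, array([112.3,  -3.3])) (np.int64(252), np.int64(296), array([109.3,  -3.1]))
80 (np.int64(241), np.int64(308), 23, array([107.4,  -3.3])) (np.int64(252), np.int64(296), array([104.9,  -3.1]))
100 (np.int64(242), np.int64(307), 20, array([87.5, -3.3])) (np.int64(252), np.int64(312), array([86.9,  4.5]))
120 (np.int64(243), np.int64(306), 18, array([67. , 
[... 481 characters left out ...]
295), array([21.7, -2.7]))
172 (np.int64(253), np.int64(303), 9, array([11. ,  0.5])) (np.int64(254), np.int64(295), array([17.7, -2.7]))
176 (np.int64(254), np.int64(298), 2, array([ 6.5, -1.7])) (np.int64(255), np.int64(295), array([13.6, -2.2]))
180 0 0
184 0 0
188 0 (np.int64(286), np.int64(286), array([1.3, 9. ]))
192 0 0
196 (np.int64(267), np.int64(319), 19, array([-16.3,  17.6])) 0
200 (np.int64(233), np.int64(302), 44, array([-21. , -11.3])) 0
204 (np.int64(226), np.int64(304), 68, array([-25.7, -14.2])) (np.int64(253), np.int64(253), array([-15.5, -24.8]))
208 (np.int64(226), np.int64(322), 69, array([-30.4,  -3.9])) 0
212 (np.int64(229), np.int64(301), 51, array([-35.1, -14.3])) 0
```

The bar is flat, parallel and laterally centred. However, the now-visible blade tip shows it sits about 10 mm toward the tip, which is close to the 15 mm limit. There's plenty of time, so I'll regrasp and shift it about 8 mm back.

Emit:
step_arm(
  rows=[
    [[30,0,0],[0,0,0],0.75],
    [[60,0,20],[0,0,0],0.75],
    [[60,0,60],[0,0,0],0.75],
    [[60,0,105],[0,0,0],0.75],
    [[60,0,150],[0,0,0],0.75],
    [[60,0,185],[0,0,0],0.75],
    [[60,0,202],[0,0,0],0.75],
    [[60,0,208],[0,0,0],0.75],
  ],
)

```text
time_s: 26.2
eef_pos: [0.4595, 0.3152, 0.0051]
orientation: [[-0.976, 0.218, -0.006], [0.218, 0.976, -0.003], [0.005, -0.005, -1.0]]
ft_force: [-0.5, 0.1, -0.3]
grip_width: 0.0706
```

Emit:
step_arm(
  rows=[
    [[0,0,3],[0,0,0],0.75],
    [[0,0,5],[0,0,0],0.75],
    [[0,0,5],[0,0,0],0.55],
    [[0,0,5],[0,0,0],0.4],
    [[0,0,5],[0,0,0],0.2],
    [[0,0,5],[0,0,0],0.2],
    [[0,0,5],[0,0,0],0.2],
    [[0,0,5],[0,0,0],0.2],
  ],
)

```text
time_s: 27.0
eef_pos: [0.4641, 0.3164, 0.0036]
orientation: [[-0.975, 0.22, 0.001], [0.22, 0.975, 0.0], [-0.001, 0.0, -1.0]]
ft_force: [-0.2, -0.3, 5.4]
grip_width: 0.0438
```

Emit:
step_arm(
  rows=[
    [[0,0,-2],[0,0,0],0.2],
    [[0,0,-4],[0,0,0],0.2],
    [[0,0,-6],[0,0,0],0.2],
    [[3,0,-7],[0,0,0],0.2],
    [[6,0,-7],[0,0,0],0.2],
    [[8,0,-7],[0,0,0],0.2],
    [[8,0,-7],[0,0,0],0.2],
    [[8,0,-6],[0,0,0],0.2],
  ],
)

```text
time_s: 27.8
eef_pos: [0.456, 0.3183, 0.0091]
orientation: [[-0.976, 0.22, 0.0], [0.22, 0.976, 0.0], [-0.0, 0.0, -1.0]]
ft_force: [-0.1, 0.4, -2.6]
grip_width: 0.0433
```

Emit:
step_arm(
  rows=[
    [[0,0,1],[0,0,0],0.2],
    [[0,0,2],[0,0,0],0.2],
    [[0,0,3],[0,0,0],0.2],
    [[0,0,3.5],[0,0,0],0.2],
    [[0,0,4],[0,0,0],0.2],
    [[0,0,4.5],[0,0,0],0.2],
    [[0,0,5],[0,0,0],0.2],
    [[0,0,5],[0,0,0],0.2],
  ],
)

```text
time_s: 28.6
eef_pos: [0.4559, 0.3182, 0.004]
orientation: [[-0.976, 0.22, -0.0], [0.22, 0.976, -0.0], [0.0, -0.0, -1.0]]
ft_force: [0.3, -0.3, -2.6]
grip_width: 0.0434
```

Emit:
step_arm(
  rows=[
    [[0,0,0.3],[0,0,0],0.2],
    [[0,0,0.6],[0,0,0],0.2],
    [[0,0,0.9],[0,0,0],0.2],
    [[0,0,1.2],[0,0,0],0.2],
    [[0,0,1.5],[0,0,0],0.2],
    [[0,0,1.8],[0,0,0],0.2],
    [[0,0,1.8],[0,0,0],0.2],
    [[0,0,1.8],[0,0,0],0.2],
  ],
)

```text
time_s: 29.4
eef_pos: [0.4561, 0.3182, 0.0036]
orientation: [[-0.975, 0.22, 0.001], [0.22, 0.975, -0.0], [-0.001, -0.0, -1.0]]
ft_force: [-2.7, -2.5, 10.1]
grip_width: 0.0432
```

Contact made (firm). I'll open, rise, and check.

Emit:
step_arm(
  rows=[
    [[0,0,-1.2],[0,0,0],0.2],
    [[0,0,-1.2],[0,0,0],0.45],
    [[0,0,-1.2],[0,0,0],0.5],
    [[0,0,-1.2],[0,0,0],0.6],
    [[0,0,-1.2],[0,0,0],0.7],
    [[0,0,-1.2],[0,0,0],0.75],
    [[0,0,-1.2],[0,0,0],0.75],
    [[0,0,-1.2],[0,0,0],0.75],
  ],
)

```text
time_s: 30.2
eef_pos: [0.4559, 0.3182, 0.0034]
orientation: [[-0.976, 0.22, -0.0], [0.22, 0.976, 0.0], [0.0, -0.0, -1.0]]
ft_force: [0.4, -1.1, 0.8]
grip_width: 0.0704
```

Emit:
step_arm(
  rows=[
    [[0,0,-10],[0,0,0],0.75],
    [[0,0,-35],[0,0,0],0.75],
    [[0,0,-75],[0,0,0],0.75],
    [[0,0,-115],[0,0,0],0.75],
    [[0,0,-155],[0,0,0],0.75],
    [[-20,0,-190],[0,0,0],0.75],
    [[-50,0,-210],[0,0,0],0.75],
    [[-68,0,-210],[0,0,0],0.75],
  ],
)

```text
time_s: 31.0
eef_pos: [0.5258, 0.3039, 0.218]
orientation: [[-0.975, 0.222, 0.007], [0.222, 0.975, 0.004], [-0.006, 0.005, -1.0]]
ft_force: [0.1, 0.7, 0.2]
grip_width: 0.0702
```

Emit:
step_arm(
  rows=[
    [[0,0,0],[0,0,0],0.75],
    [[0,0,0],[0,0,0],0.75],
    [[0,0,0],[0,0,0],0.75],
    [[0,0,0],[0,0,0],0.75],
    [[0,0,0],[0,0,0],0.75],
    [[0,0,0],[0,0,0],0.75],
    [[0,0,0],[0,0,0],0.75],
    [[0,0,0],[0,0,0],0.75],
  ],
)

```text
time_s: 31.8
eef_pos: [0.5222, 0.3032, 0.2135]
orientation: [[-0.976, 0.22, 0.0], [0.22, 0.976, -0.0], [-0.0, -0.0, -1.0]]
ft_force: [0.3, -0.0, -0.2]
grip_width: 0.0707
```

```bash
python3 - <<'E'
from h import *
s=r.observe();im=r.capture('wrist');C=cam('wrist',s);R=s['orientation'];X=s['eef_pos'];t=lambda p,z:(R.T@(plane(C,p,z)-X)*1000).round(1)
print(s['time_s'],X,s['ft_force'].round(1),s['grip_width'])
cv2.imwrite('pics/w14.png',im)
hsv=cv2.cvtColor(im,cv2.COLOR_BGR2HSV);m=(im[...,2]<115)&(hsv[...,1]<160);g=im.min(2);w=((im.max(2).astype(int)-g)<40)&(g>95)
b=max([q for q in blobs(w,1500) if 250<q[2][0]<300],key=lambda q:q[1][4]);Q=rect(b[0]);print('bar',b[1],t(Q[0],.05),plane(C,Q[0],.05).round(4),'ends',t((275,b[1][1]),.05)[0],t((275,b[1][1]+b[1][3]),.05)[0],Q[1:])
for y in(40,45,50,58,62,80,110,140,160,166,168,170,172,174,176):
    c=np.where(m[y,225:330])[0]+225;print(y,(c.min(),c.max(),len(c),t(((c.min()+c.max())/2,y),.01)[:2]) if len(c) else 0)
E
python3 plg.py | head -1; python3 - <<'E'
import sys;sys.path.insert(0,'.')
from h import *
# jar, paddle handle, mould versus the start
a=cv2.imread('pics/scene0.png');b=r.capture('scene')
for n,(x0,y0,x1,y1) in{'jar':(342,182,370,220),'handle':(245,335,280,368)}.items():
    print(n,cv2.absdiff(a[y0:y1,x0:x1],b[y0:y1,x0:x1]).mean().round(2))
E
```

```text
31.8 [0.52224344 0.30324069 0.21349593] [ 0.3 -0.  -0.2] 0.07068712608814873
bar [ 254   61   46  116 5152] [ 69.8  -1.2 163.5] [0.4539 0.3174 0.05  ] ends 121.4 12.9 ((115.0, 45.0), 90.0)
40 (np.int64(265), np.int64(288), 24, array([145.4,  -1.2]))
45 (np.int64(266), np.int64(288), 23, array([140.8,  -0.7]))
50 (np.int64(265), np.int64(289), 25, array([136.1,  -0.7]))
58 (np.int64(255), np.int64(317), 45, array([128.5,   8.5]))
62 (np.int64(249), np.int64(303), 11, array([124.7,  -1.7]))
80 (np.int64(243), np.int64(311), 24, array([107.3,  -0.7]))
110 (np.int64(244), np.int64(309), 22, array([77.4, -1.2]))
140 (np.int64(245), np.int64(308), 19, array([46.1, -1.1]))
160 (np.int64(246), np.int64(307), 19, array([24.5, -1.1]))
166 (np.int64(246), np.int64(307), 19, array([17.9, -1.1]))
168 (np.int64(246), np.int64(307), 18, array([15.7, -1.1]))
170 (np.int64(247), np.int64(307), 17, array([13.5, -0.6]))
172 (np.int64(246), np.int64(307), 19, array([11.2, -1.1]))
174 (np.int64(247), np.int64(307), 19, array([ 9. , -0.6]))
176 (np.int64(247), np.int64(306), 22, array([ 6.8, -1.1]))
[299.29364143 195.85722973] px per 10mm down [-0.05289372  2.69790087]
jar 3.81
handle 2.99
```

```bash
python3 - <<'E'
from h import *
im=cv2.imread('pics/w14.png');s=r.observe();C=cam('wrist',s);R=s['orientation'];X=s['eef_pos'];t=lambda p,z:(R.T@(plane(C,p,z)-X)*1000).round(1)
hsv=cv2.cvtColor(im,cv2.COLOR_BGR2HSV);m=(im[...,2]<115)&(hsv[...,1]<160)
for y in range(170,194,2): print(y,t((276,y),.01)[0],''.join('#' if v else '.' for v in m[y,238:318:1]))
for y in(175,180):print([int(v) for v in im[y,274:278].min(1)])
sat=im.max(2).astype(int)-im.min(2)
print([(y,int(im[y,275].min()),int(sat[y,275])) for y in range(168,192,2)])
E
```

```text
170 13.5 .........#########............................................########..........
172 11.2 ........##########...........................................#########..........
174 9.0 .........#########..........................................##########..........
176 6.8 .........############......................................##########...........
178 4.5 .........................###########################################............
180 2.3 .............................................#...##################.............
182 0.0 ..............................................................#.................
184 -2.3 ................................................................................
186 -4.5 ................................................................................
188 -6.8 ................................................................................
190 -9.1 ................................................................................
192 -11.4 ........................................................#.......................
[165, 194, 196, 195]
[77, 75, 73, 77]
[(168, 229, 17), (170, 229, 17), (172, 230, 17), (174, 227, 20), (176, 147, 26), (178, 36, 33), (180, 75, 57), (182, 77, 79), (184, 67, 93), (186, 66, 99), (188, 66, 96), (190, 72, 93)]
```

```bash
python3 -c "
from bench import r
print(r.finish_job(), r.observe()['time_s'])"
```

```text
the job is handed in; nothing more can be done
the job is handed in; nothing more can be done
```

The white bar is out of the mould and lying flat on the paddle blade. I handed the job in at about 32 s of the 58 s allowed.

- **Mould:** I slid it about 36 mm along the channel at 7–9 N. The rod caught it, with the force rising to about 16 N against the 45 N limit. The plunger head had sunk about 11 mm, which showed the click.
- **Knock-out:** I pressed the plunger to its hard end, peaking at 55 N on the fingertips. The wrist view then showed the bar standing up out of the mould.
- **Placing:** I pulled the bar out, set it on the blade and let go. A check put it about 10 mm too far toward the blade tip, so I regrasped it and moved it 8 mm back.

**Last checks:**
- **Bar position:** it is within about 2 mm of the blade's middle lengthwise, about 0–1 mm off the centre line, and parallel to within about 1°.
- **Surroundings:** the paddle handle and the jar look unchanged from the start, and the gripper was clear with no force on it.
- **Not checked:** I did not measure the mould again after lifting the bar out. The last estimate was about 5 mm short of x = 0, within the 30 mm allowed.

**Disagreements:**
- **Fingertip length:** the real fingertips end about 30 mm short of the stated TCP, shown by two camera views and by contact. My first push passed harmlessly over the rim because of this, and I allowed for the offset afterwards.
- **First touchdown:** the bar met the blade earlier than I expected, with up to about 7 N sideways. I backed off and lowered it again more gently.
- **Bar height:** its height in the hand, judged from its width in the wrist image, came out about 20 mm lower than the other estimates. I relied on the scene camera and contact instead.

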